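Put the pool accessories back in their fitted trays

TASK

Play is over: put the four pool-table accessories scattered on the counter back in their own fitted wooden trays. Stand the shaker bottle in the large round tray and the tip shaper in the small round one, set the chalk cube chalk face up in the small square one, and lay the rail brush bristles down along the long one, each sitting flat on its tray's floor inside the rim. Leave the drinking glass and the open dice cup standing where they are.

Things in the scene. Friction and masses are not known exactly. Their poses are not given: they have to be found in the camera images.
- shaker_bottle: Brown leather-covered tally-ball shaker bottle, loose, standing upright, 172 mm tall, about 0.2 kg. Round body 62 mm in diameter up to 100 mm, narrowing to a straight neck 36 mm in diameter from 128 to 163 mm, with a lip 42 mm in diameter on top. Closed, so nothing spills. Origin: centre of the underside; z up along its axis.
- tip_shaper: Cue-tip shaper: small aluminium cylinder with dark grip grooves, loose, standing upright, 26 mm in diameter, 55 mm tall, about 0.08 kg. Origin: centre of the underside; z up along its axis.
- chalk: Cube of cue chalk, 23 mm on each side, dark blue paper sides and a lighter blue chalk face on top, loose, about 0.02 kg. Origin: centre of the underside; x and y square to its sides, z up.
- rail_brush: Pool-table rail brush, loose, bristles down: pale wooden back 160 mm long (along its x), 38 mm wide (along its y), occupying heights 26 to 48 mm, over a stiff black bristle block 148 x 30 mm and 26 mm high. About 0.16 kg. Origin: centre of the underside of the bristles; z up.
- bottle_tray: Large round tray of dark wood with grey felt floor, for the shaker bottle. Fixed to the counter. Outside 98 mm, inside 82 mm in diameter, rim 12 mm above the counter, floor 4 mm above the counter. Origin: centre of the underside, on the counter.
- shaper_tray: Small round tray of dark wood with grey felt floor, for the tip shaper. Fixed to the counter. Outside 62 mm, inside 46 mm in diameter, rim 12 mm above the counter, floor 4 mm above the counter. Origin: centre of the underside, on the counter.
- chalk_tray: Small square tray of dark wood with grey felt floor, for the chalk. Fixed to the counter. Outside 60 x 60 mm, inside 44 x 44 mm, rim 12 mm above the counter, floor 4 mm above the counter. Origin: centre of the underside, on the counter; x and y square to its sides.
- brush_tray: Long tray of dark wood with grey felt floor, for the rail brush, which may lie either way round in it. Fixed to the counter. Outside 196 x 74 mm, inside 180 mm (along its x) x 58 mm (along its y), rim 12 mm above the counter, floor 4 mm above the counter. Origin: centre of the underside, on the counter.
- glass: Clear drinking glass, empty, loose, standing upright among the accessories, 74 mm in diameter at the rim, 92 mm tall. Not to be disturbed. Origin: centre of the underside.
- dice_cup: Brown leather dice cup, open at the top, loose, standing upright among the accessories, 72 mm in diameter at the rim, 88 mm tall. Not to be disturbed. Origin: centre of the underside.
Not all that is in view belongs to the job. What is meant by the tip_shaper is not yellow, and is the smaller of those in its own colour. Leave any turquoise look-alike of the shaker_bottle alone.

How it is judged:
By the outcome, as a careful person would: the job done as asked, in the order asked, and still so for the second after the job is handed in, with the robot touching nothing.
It also fails if it takes over 112 s, if anything falls off the work surface, if the arm or the gripper's body presses on something with over 40 N, if the wrist force passes 120 N, or if a joint passes its speed limit or range.

ROBOT

A 6-joint arm with a two-finger parallel gripper is mounted at the origin on the work surface. World frame = base frame: x ahead of the robot, y to its left, z up, the work surface at z = 0. Lengths are in m, angles in rad, forces in N, time in s.
With the tool pointing down it reaches from about 0.275 to 0.975 m from the base axis. Payload 8.4 kg.
Tool frame: the origin (TCP) lies on the centre line of the jaws, within the pads' length; the fingertips stand 11 mm ahead of it and the grasp point (between the pads) lies 8 mm behind it; z points along the fingers, y is the line along which they close (so a half turn about z gives the same grasp; the last joint's range is limited). The gripper opens to 92 mm and grips with 3 to 60 N. Pads are 20 mm wide; open, the fingers measure 128 mm over their backs; the gripper's body (75 mm by 189 mm) begins 69 mm behind the grasp point.
Start: joints at [-1.117, 0.353, 1.633, -0, 1.155, -0.002], TCP at [0.275, -0.561, 0.203] pointing down, gripper open.
Joint ranges: [-2.63, 2.63], [-0.92, 2.1], [0.06, 2.66], [-1.3, 4.44], [0, 2.69], [-3.02, 3.02]. Speed limits (rad/s): [2.22, 2.22, 2.79, 3.14, 3.14, 3.14].

INTERFACE

Orientations are given as a 3x3 rotation matrix whose columns are the frame's x, y, z axes.
In Python, from workcell import sense, capture, camera_model, workorder gives the robot as it stands. The module is installed in compiled form; this text tells all that it offers.
- The arm moves only by the tool jog_arm, never from a script. Its argument "plan" is a list of rows, each a list of 3 entries, a list of its own where there are three numbers: the shift along the tool's x, y, z in cm, then the turn, a rotation vector about the tool's x, y, z in rad, then the closure in counts, from 0 (fully open) to 255 (shut). In form: [[[tx, ty, tz], [ax, ay, az], gripper], ...]. A call has 1 to 20 rows; each row shifts and turns the commanded pose from where the row before left it, along the tool's axes as they then stand; what a row does not reach is not made up. A row lasts 1/8 s, in which the tool goes at most 62.5 mm and 10.7 degrees, less where a joint would pass 70% of its speed; a pose out of reach is approached as far as the arm can. A call is refused whole if a number of a shift passes 6.25 or a number of a turn 0.188, either way. A call with a gripper value outside its range is refused whole. The fingers move at their own pace and stop on an object; "newtons" is the grip in N (left out, the last holds). Time passes only in rows, so rows that do not move let the fingers close. It gives the time, the measured TCP pose, the force, the opening and the grip force at its end, in the units of the state.
- sense(): the state, without advancing time (a new reading comes with each control period).
- capture(name): name is "side" or "top"; returns the picture (384x512x3 uint8, red, green, blue); there is no depth.
- camera_model(name): a dict with "fx", "fy", "cx", "cy" (pixels), "D" ([k1, k2, p1, p2, k3] as OpenCV has them; the pictures are not rectified), "pose" (4x4, takes a point from camera to world coordinates). Camera axes: x right, y up, looking along -z (the intrinsics and any distortion apply to the point x, -y, -z); pixel columns grow to the right and rows downward; lengths in m; the calibration is good to about 2 mm. A picture is of the moment at which its call begins. camera_model takes no time and is no camera call.
- workorder.sign_off(): hands the job in; it is judged then, once.
The state is a dict: "t": time; "joint_pos": joint angles; "qd": joint speeds; "tau": joint torques, N m; "tool_pos": TCP position; "orientation": TCP orientation; "ft_force": force on the tool from outside, world axes, zero at the start; "moment": the same for the moment, N m; "opening": finger opening in m; "gripper_force": force on a finger pad.
Only numpy, scipy, OpenCV 4.12 (cv2) and the standard library are available. Lean on these libraries where they do the work, as an engineer would, in place of code of your own. Each camera call takes 0.05 s, during which the arm holds its last target. There are 200 camera calls.

## Working session

There is one attempt and no reset: what is moved stays moved. The work goes in short steps, Python scripts to look and compute and a tool call to move; the robot and the scene stay as the last step left them, time stands still between calls to the robot, and variables do not carry over. Pictures are saved under pics/ and viewed, at most 14 in all, crops included, and the job is handed in when it is done.

Besides the shell and the picture viewer there is one more tool, called by a JSON object that holds its "name" and its "arguments", one argument or row to a line. jog_arm: Moves the arm, as the interface text tells. Its arguments: {"type":"object","properties":{"plan":{"type":"array","items":{"type":"array"}},"newtons":{"type":"number"}},"required":["plan"]}

```bash
mkdir -p pics; python3 - <<'E'
from workcell import sense,capture,camera_model
import cv2,numpy as np
for n in("side","top"):
    im=capture(n); np.save(f"pics/{n}0.npy",im)
    cv2.imwrite(f"pics/{n}0.png",cv2.resize(im[:,:,::-1],(800,600),interpolation=cv2.INTER_CUBIC))
    m=camera_model(n);print(n,{k:np.round(v,3).tolist() for k,v in m.items()})
s=sense();print(s['t'],s['tool_pos'],np.round(s['orientation'],3).tolist(),s['opening'],s['gripper_force'])
E
```

```text
side {'fx': 497.445, 'fy': 497.445, 'cx': 246.217, 'cy': 188.879, 'D': [0.017, 0.0, 0.0, 0.0, 0.0], 'pose': [[-0.94, 0.242, -0.241, 0.268], [-0.341, -0.649, 0.68, 0.859], [0.008, 0.721, 0.693, 0.893], [0.0, 0.0, 0.0, 1.0]]}
top {'fx': 351.136, 'fy': 351.136, 'cx': 250.54, 'cy': 191.043, 'D': [-0.099, 0.0, 0.0, 0.0, 0.0], 'pose': [[0.039, 0.977, -0.212, 0.393], [-0.999, 0.038, -0.008, -0.016], [0.0, 0.212, 0.977, 0.945], [0.0, 0.0, 0.0, 1.0]]}
0.1 [ 0.27491945 -0.56079242  0.20233922] [[0.898, 0.44, -0.001], [0.44, -0.898, 0.001], [0.0, -0.001, -1.0]] 0.09208104216335015 0.0
```

View pics/top0.png

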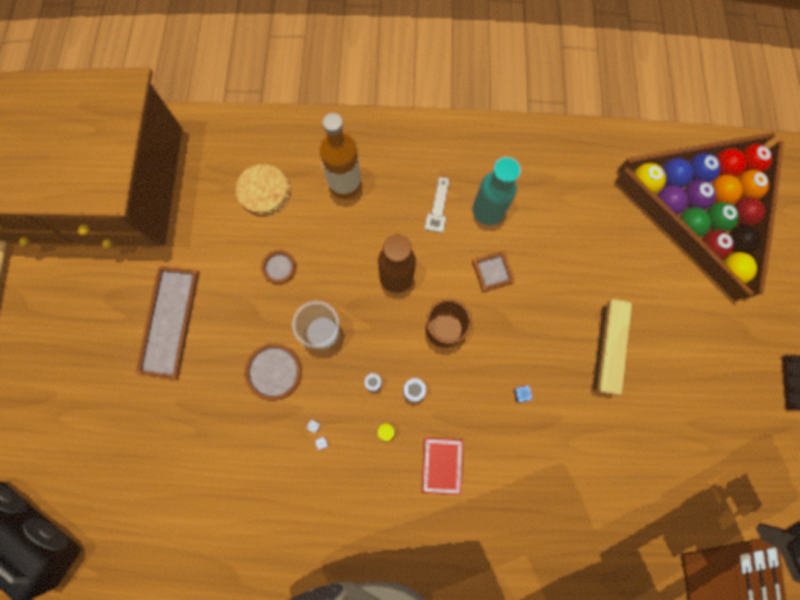

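View pics/side0.png

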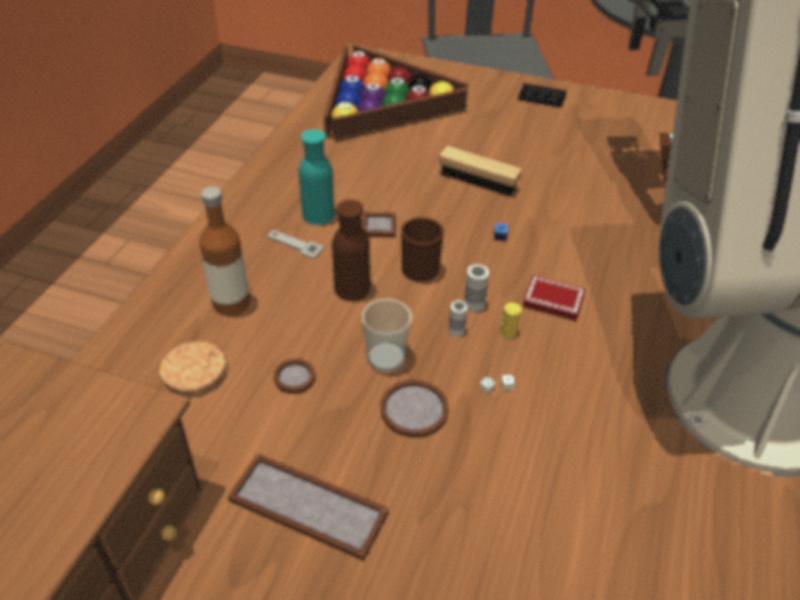

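Top view (800x600 px) shows these candidates:
- **Tip shaper:** small grey (372,382), larger grey (414,390) and yellow (386,432). I choose the small grey one.
- **Shaker bottle:** brown with a lip (397,247), turquoise (497,190) and an amber beer bottle with a label (340,160). I choose the brown one.
- **Chalk:** blue cube (524,394). The white dice at (313,426) and (321,443) are not it.
- **Brush:** (614,346).
- **Trays:** bottle (274,372), shaper (279,267), chalk (492,272), brush (169,322).
- **Leave alone:** glass (318,327), dice cup (447,325).

```bash
cat > h.py <<'E'
import cv2,numpy as np
from workcell import camera_model
S=1.5625
def K(m): return np.array([[m['fx'],0,m['cx']],[0,m['fy'],m['cy']],[0,0,1.]])
def w(cam,px,z):
    m=camera_model(cam);P=np.array(m['pose'])
    n=cv2.undistortPoints(np.array(px,float).reshape(-1,1,2),K(m),np.array(m['D'],float)).reshape(-1,2)
    d=np.c_[n[:,0],-n[:,1],-np.ones(len(n))]@P[:3,:3].T;o=P[:3,3]
    return (o+d*((z-o[2])/d[:,2])[:,None])[:,:2]
def p(cam,X):
    m=camera_model(cam);P=np.array(m['pose']);c=(np.array(X,float).reshape(-1,3)-P[:3,3])@P[:3,:3]
    return cv2.projectPoints((c*[1,-1,-1]).reshape(-1,1,3),np.zeros(3),np.zeros(3),K(m),np.array(m['D'],float))[0].reshape(-1,2)
def seg(cam,im,seed,z,tol):
    s=(int(seed[0]/S),int(seed[1]/S));mask=np.zeros((im.shape[0]+2,im.shape[1]+2),np.uint8)
    cv2.floodFill(cv2.medianBlur(im,3),mask,s,0,(tol,)*3,(tol,)*3,4|cv2.FLOODFILL_MASK_ONLY|cv2.FLOODFILL_FIXED_RANGE|(255<<8))
    c,_=cv2.findContours(mask[1:-1,1:-1],cv2.RETR_EXTERNAL,cv2.CHAIN_APPROX_NONE)
    q=w(cam,max(c,key=len).reshape(-1,2),z)
    (a,sz,ang)=cv2.minAreaRect((q*1000).astype(np.float32))
    return np.round(a,1),np.round(sz,1),round(ang,1)
E
python3 - <<'E'
from h import *
sd={'bottle_tray':((274,372),(414,408),.004),'shaper_tray':((279,267),(295,376),.004),'chalk_tray':((492,272),(381,224),.004),'brush_tray':((169,322),(310,503),.004),'brush':((614,346),(480,162),.048),'chalk':((524,392),(501,228),.023)}
for k,(t,s,z) in sd.items():
    for cam,q in(('top',t),('side',s)):
        print(k,cam,*seg(cam,np.load(f'pics/{cam}0.npy'),q,z,45))
for k,t,s,z in(('bottle',(397,243),(350,209),.172),('shaper',(372,380),(458,306),.055),('bigshaper',(414,387),(478,271),.07),('glass',(317,318),(387,316),.092),('cup',(448,320),(422,231),.088)):
    print(k,w('top',np.array(t)/S,z)*1000,w('side',np.array(s)/S,z)*1000)
a=np.load('pics/top0.npy')[130:300,140:350];cv2.imwrite('pics/c1.png',cv2.resize(a[:,:,::-1],None,fx=3.5,fy=3.5,interpolation=cv2.INTER_CUBIC))
E
```

```text
bottle_tray top [462.1 190.8] [77.6 78.7] 48.4
bottle_tray side [459.5 189.3] [78.9 76.1] 19.9
shaper_tray top [646.7 196.3] [41.  39.4] 4.6
shaper_tray side [645.2 195. ] [42.  36.4] 20.3
chalk_tray top [ 655.4 -186.3] [43.9 42.9] 20.9
chalk_tray side [ 651.4 -187.6] [43.  36.4] 20.5
brush_tray top [540.8 387.4] [ 56.2 180.3] 85.3
brush_tray side [538.2 385.3] [ 56.8 179.6] 85.0
brush top [ 522.7 -386.5] [ 36.3 158.5] 81.0
brush side [ 518.9 -381.2] [ 40.3 156.6] 80.6
chalk top [ 439.8 -234.6] [22.2 23.3] 12.8
chalk side [ 436.4 -228.6] [22.4 21.7] 87.8
bottle [[644.72768602 -14.45098278]] [[631.86967083  -6.92691649]]
shaper [[450.59359075  17.59389378]] [[445.55570647  19.92631798]]
bigshaper [[441.17981303 -49.79796092]] [[434.58620843 -51.99289116]]
glass [[541.96927913 107.58197708]] [[528.33529307 112.73925327]]
cup [[547.51326758 -99.78781159]] [[542.28440726 -94.6940063 ]]
```

View pics/c1.png

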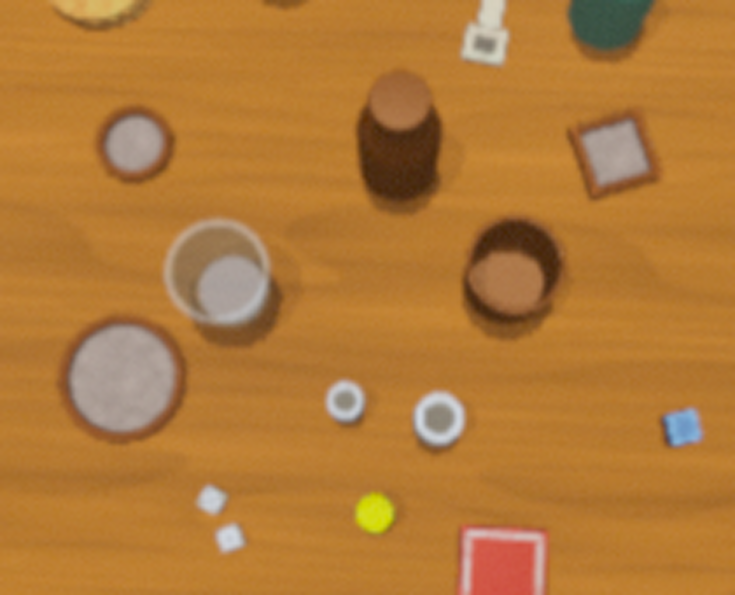

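Crop confirms the choices: plain grey shaper at crop (345,400), smaller than the grey one at (438,418); brown bottle lip at (400,100); chalk at (682,427), light face up. Next I refine the tall-object positions and check them with an overlay.

```bash
python3 - <<'E'
from h import *
for k,c,z in(('bottle',(400,100),.172),('shaper',(345.5,401),.055),('big',(438.5,418),.07),('glass',(217.5,272),.092),('cup',(515,268),.088)):
    print(k,w('top',np.array(c)/3.5+[140,130],z)*1000)
est={'bottle':(633,-11,[(0,31),(.1,31),(.163,21),(.172,21)]),'shaper':(449,18,[(0,13),(.055,13)]),'glass':(534,109,[(.092,37)]),'cup':(546,-97,[(.088,36)]),
'bt':(461,190,[(.012,49)]),'st':(646,195.6,[(.012,31)])}
out=[]
for cam,(x0,y0) in(('top',(140,130)),('side',(150,110))):
    im=np.load(f'pics/{cam}0.npy')[y0:y0+170,x0:x0+(210 if cam=='top' else 200)]
    b=cv2.resize(im[:,:,::-1],None,fx=3.4,fy=3.4,interpolation=cv2.INTER_CUBIC)[:, :]
    a=np.linspace(0,2*np.pi,60)
    def poly(X):
        q=(p(cam,X)-[x0,y0]+.5)*3.4; cv2.polylines(b,[q.astype(np.int32)],True,(0,255,0),1)
    for x,y,L in est.values():
        for z,r in L: poly(np.c_[x/1e3+r/1e3*np.cos(a),y/1e3+r/1e3*np.sin(a),0*a+z])
    for x,y,t,l,ww,z in((439,-235.5,12.8,23,23,.023),(654,-187,20.9,44,44,.004)):
        t=np.radians(t);R=np.array([[np.cos(t),-np.sin(t)],[np.sin(t),np.cos(t)]])
        c=np.array([[1,1],[1,-1],[-1,-1],[-1,1]])*[l/2e3,ww/2e3]@R.T+[x/1e3,y/1e3]
        poly(np.c_[c,np.full(4,z)])
    cv2.imwrite(f'pics/o_{cam}.png',b)
E
```

```text
bottle [[637.39373886 -15.19112025]]
shaper [[447.2251149   15.84410513]]
big [[436.92415957 -50.73550108]]
glass [[531.41549268 108.70723964]]
cup [[ 543.10096373 -100.91483982]]
```

View pics/o_top.png

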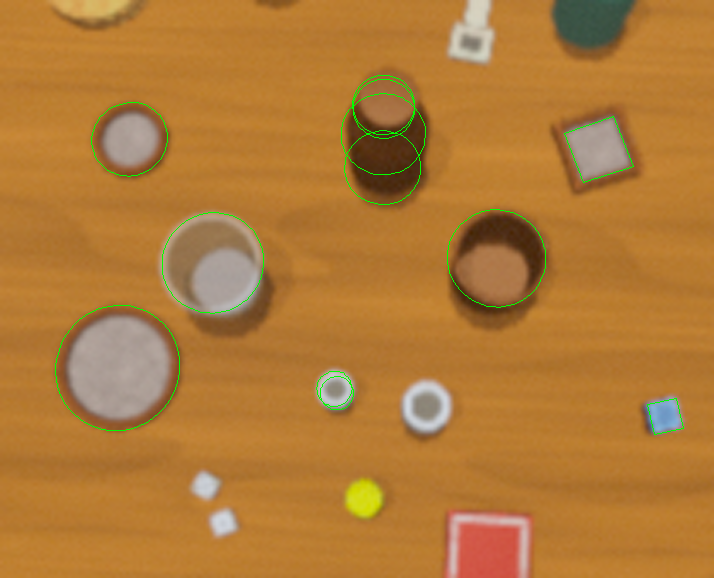

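View pics/o_side.png

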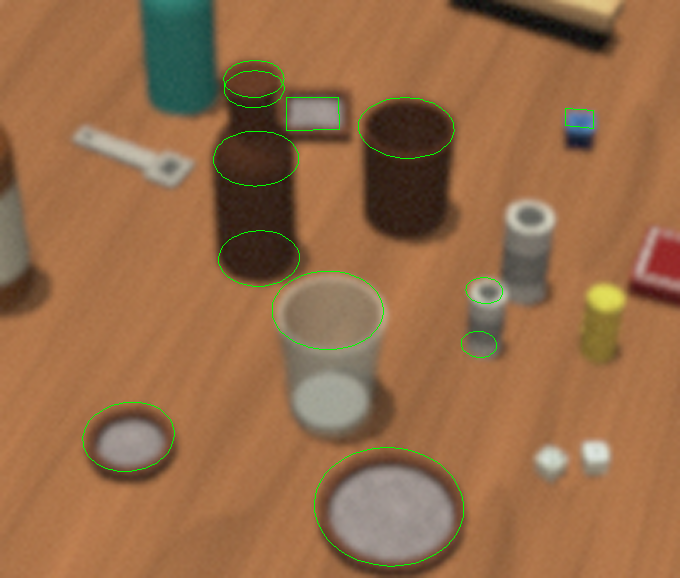

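Overlays agree with both pictures to a few mm, which is the calibration spread. Last I get the positions of the neighbours that could obstruct.

```bash
python3 - <<'E'
from h import *
for k,t,s,z in(('beer base',(345,185),(233,298),0),('teal base',(490,214),(318,213),0),('cab base corner',(170,243),(198,485),0),('yellow top',(386,432),(513,310),.055),('cab top corner',(130,215),(187,405),.15)):
    print(k,(w('top',np.array(t)/S,z)*1000).round(),(w('side',np.array(s)/S,z)*1000).round())
E
```

```text
beer base [[810.  86.]] [[810.  76.]]
teal base [[ 763. -182.]] [[ 770. -181.]]
cab base corner [[686. 402.]] [[685. 408.]]
yellow top [[369.  -8.]] [[364.  -1.]]
cab top corner [[684. 407.]] [[683. 391.]]
```

{"name": "jog_arm", "arguments": {
  "plan": [
    [[0, 0, -4], [0, 0, 0.152], 0],
    [[0, 0, -4], [0, 0, 0.152], 0],
    [[0, 0, -2], [0, 0, 0.152], 0],
    [[0, 0, 0], [0, 0, 0], 0]
  ],
  "newtons": 25
}}

```text
t: 0.6
tool_pos: [0.2754, -0.5618, 0.3043]
orientation: [[1.0, 0.001, 0.001], [0.001, -1.0, -0.002], [0.001, 0.002, -1.0]]
ft_force: [0.1, -0.0, -1.3]
opening: 0.0916
gripper_force: 0.0
```

{"name": "jog_arm", "arguments": {
  "plan": [
    [[2.5, -4, 0], [0, 0, 0], 0],
    [[2.5, -4, 0], [0, 0, 0], 0],
    [[2.5, -4, 0], [0, 0, 0], 0],
    [[2.5, -4, 0], [0, 0, 0], 0],
    [[2.5, -4, 0], [0, 0, 0], 0],
    [[2.5, -4, 0], [0, 0, 0], 0],
    [[2.5, -4, 0], [0, 0, 0], 0],
    [[2.5, -4, 0], [0, 0, 0], 0],
    [[2.5, -4, 0], [0, 0, 0], 0],
    [[2.5, -4, 0], [0, 0, 0], 0],
    [[2.5, -4, 0], [0, 0, 0], 0],
    [[2.5, -4, 0], [0, 0, 0], 0],
    [[2.5, -4, 0], [0, 0, 0], 0],
    [[2.5, -3, 0], [0, 0, 0], 0],
    [[0, 0, 0], [0, 0, 0], 0],
    [[0, 0, 0], [0, 0, 0], 0]
  ]
}}

```text
t: 2.6
tool_pos: [0.6242, -0.0116, 0.3015]
orientation: [[1.0, 0.002, -0.003], [0.002, -1.0, -0.0], [-0.003, 0.0, -1.0]]
ft_force: [0.6, -1.3, -1.0]
opening: 0.0917
gripper_force: 0.0
```

{"name": "jog_arm", "arguments": {
  "plan": [
    [[1, 0, 3], [0, 0, 0], 0],
    [[0, 0, 4], [0, 0, 0], 0],
    [[0, 0, 4], [0, 0, 0], 0],
    [[0, 0, 3], [0, 0, 0], 0],
    [[0, 0, 1.5], [0, 0, 0], 0],
    [[0, 0, 1], [0, 0, 0], 0],
    [[0, 0, 0], [0, 0, 0], 0]
  ]
}}

```text
t: 3.48
tool_pos: [0.6352, -0.0116, 0.1381]
orientation: [[1.0, -0.0, -0.0], [-0.0, -1.0, -0.0], [-0.0, 0.0, -1.0]]
ft_force: [0.0, 0.2, -0.1]
opening: 0.0924
gripper_force: 0.0
```

```bash
python3 - <<'E'
from h import *
from workcell import capture
a=capture('top')[110:260,170:340];b=capture('side')[90:240,130:300]
cv2.imwrite('pics/g1.png',cv2.resize(np.hstack([a,b])[:,:,::-1],None,fx=2.3,fy=2.3,interpolation=cv2.INTER_CUBIC))
E
```

```text
(no output)
```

View pics/g1.png

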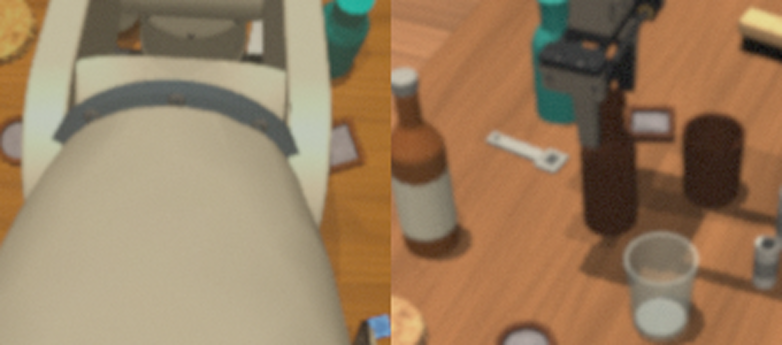

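The top view is blocked by the arm. The side view shows the near finger at about (588,115), beside the neck, with the bottle standing undisturbed. I close the gripper.

{"name": "jog_arm", "arguments": {
  "plan": [
    [[0, 0, 0], [0, 0, 0], 255],
    [[0, 0, 0], [0, 0, 0], 255],
    [[0, 0, 0], [0, 0, 0], 255],
    [[0, 0, 0], [0, 0, 0], 255],
    [[0, 0, 0], [0, 0, 0], 255],
    [[0, 0, 0], [0, 0, 0], 255],
    [[0, 0, 0], [0, 0, 0], 255],
    [[0, 0, 0], [0, 0, 0], 255]
  ],
  "newtons": 25
}}

```text
t: 4.58
tool_pos: [0.6353, -0.0113, 0.138]
orientation: [[1.0, -0.0, 0.0], [-0.0, -1.0, -0.0], [0.0, 0.0, -1.0]]
ft_force: [-0.3, -0.4, 0.3]
opening: 0.0403
gripper_force: 25.0
```

{"name": "jog_arm", "arguments": {
  "plan": [
    [[0, 0, -1], [0, 0, 0], 255],
    [[0, 0, -2], [0, 0, 0], 255],
    [[0, 0, 0], [0, 0, 0], 255],
    [[0, 0, 0], [0, 0, 0], 255]
  ]
}}

```text
t: 5.08
tool_pos: [0.6349, -0.0112, 0.1676]
orientation: [[1.0, -0.0, -0.0], [-0.0, -1.0, 0.0], [-0.0, -0.0, -1.0]]
ft_force: [-0.4, 0.5, -2.0]
opening: 0.0401
gripper_force: 25.0
```

```bash
python3 - <<'E'
from h import *
from workcell import capture
b=capture('side')[90:240,150:320]
cv2.imwrite('pics/g2.png',cv2.resize(b[:,:,::-1],None,fx=4,fy=4,interpolation=cv2.INTER_CUBIC))
E
```

```text
(no output)
```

View pics/g2.png

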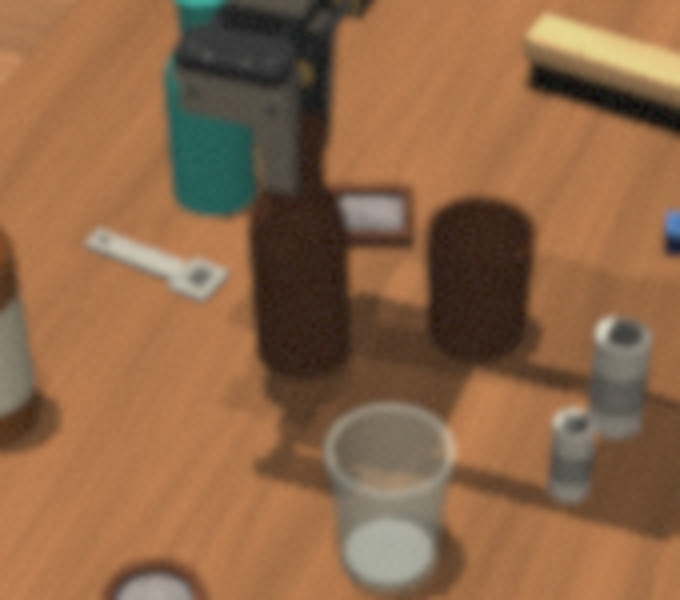

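Side crop: the bottle hangs upright in the jaws with its base at (300,365), lifted clear of the counter. I carry it over, high enough to clear the glass.

{"name": "jog_arm", "arguments": {
  "plan": [
    [[0, 0, -3], [0, 0, 0], 255],
    [[0, 0, -4], [0, 0, 0], 255],
    [[0, -1, -3], [0, 0, 0], 255],
    [[0, -3, 0], [0, 0, 0], 255],
    [[0, -4, 0], [0, 0, 0], 255],
    [[-1, -4, 0], [0, 0, 0], 255],
    [[-2, -4, 0], [0, 0, 0], 255],
    [[-4, -3, 0], [0, 0, 0], 255],
    [[-4, -1, 0], [0, 0, 0], 255],
    [[-3.5, -0.2, 0], [0, 0, 0], 255],
    [[-2, 0, 0], [0, 0, 0], 255],
    [[-1, 0, 0], [0, 0, 0], 255],
    [[0, 0, 0], [0, 0, 0], 255],
    [[0, 0, 0], [0, 0, 0], 255]
  ]
}}

```text
t: 6.88
tool_pos: [0.4613, 0.1907, 0.268]
orientation: [[1.0, -0.001, 0.001], [-0.001, -1.0, 0.0], [0.001, -0.0, -1.0]]
ft_force: [-0.2, -0.5, -1.6]
opening: 0.04
gripper_force: 25.0
```

{"name": "jog_arm", "arguments": {
  "plan": [
    [[0, 0, 3], [0, 0, 0], 255],
    [[0, 0, 4], [0, 0, 0], 255],
    [[0, 0, 3], [0, 0, 0], 255],
    [[0, 0, 1], [0, 0, 0], 255],
    [[0, 0, 0.5], [0, 0, 0], 255],
    [[0, 0, 0.5], [0, 0, 0], 255],
    [[0, 0, 0.4], [0, 0, 0], 255],
    [[0, 0, 0], [0, 0, 0], 255],
    [[0, 0, 0], [0, 0, 0], 255]
  ]
}}

```text
t: 8.0
tool_pos: [0.4604, 0.1909, 0.1443]
orientation: [[1.0, -0.0, 0.001], [-0.0, -1.0, 0.0], [0.001, -0.0, -1.0]]
ft_force: [0.8, 0.1, -1.1]
opening: 0.04
gripper_force: 25.0
```

```bash
python3 - <<'E'
from h import *
from workcell import capture
b=capture('side')[150:300,200:370]
cv2.imwrite('pics/g3.png',cv2.resize(b[:,:,::-1],None,fx=4,fy=4,interpolation=cv2.INTER_CUBIC))
E
```

```text
(no output)
```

View pics/g3.png

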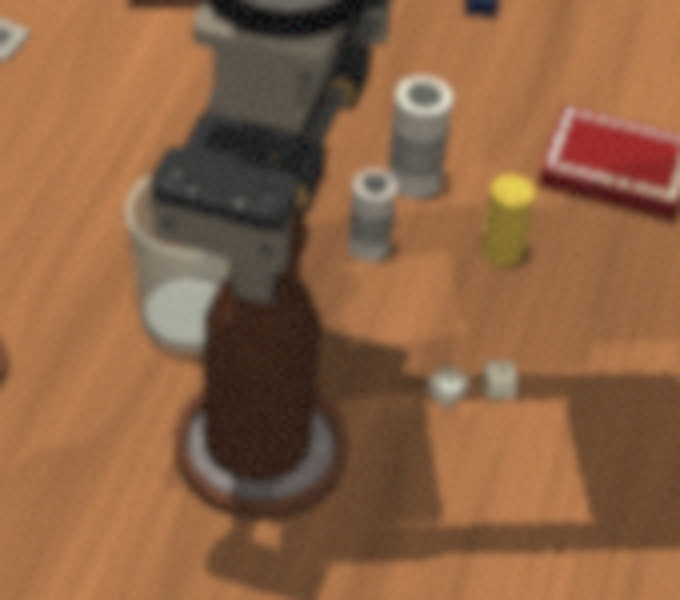

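Bottle stands centred in its tray at (258,450), just above the floor. I lower it 2 mm, release and rise, then turn the wrist to 45° for the shaper.

{"name": "jog_arm", "arguments": {
  "plan": [
    [[0, 0, 0.2], [0, 0, 0], 255],
    [[0, 0, 0], [0, 0, 0], 255],
    [[0, 0, 0], [0, 0, 0], 0],
    [[0, 0, 0], [0, 0, 0], 0],
    [[0, 0, 0], [0, 0, 0], 0],
    [[0, 0, 0], [0, 0, 0], 0],
    [[0, 0, 0], [0, 0, 0], 0],
    [[0, 0, -1], [0, 0, 0], 0],
    [[0, 0, -3], [0, 0, 0], 0],
    [[0, 0, -4], [0, 0, 0], 0],
    [[0, 0, -4], [0, 0, 0], 0],
    [[0, 3, 0], [0, 0, 0], 0],
    [[0, 4, 0], [0, 0, 0], 0],
    [[0, 4, 0], [0, 0, 0], 0],
    [[-0.7, 4, 0], [0, 0, 0], 0],
    [[-0.5, 2.3, 0], [0, 0, 0], 0],
    [[0, 0, 0], [0, 0, 0], 0]
  ]
}}

```text
t: 10.18
tool_pos: [0.4481, 0.0167, 0.2627]
orientation: [[1.0, -0.003, 0.001], [-0.003, -1.0, -0.0], [0.001, 0.0, -1.0]]
ft_force: [0.1, 1.0, -0.2]
opening: 0.0923
gripper_force: 0.0
```

{"name": "jog_arm", "arguments": {
  "plan": [
    [[0, 0, 2], [0, 0, -0.157], 0],
    [[0, 0, 3], [0, 0, -0.157], 0],
    [[0, 0, 3], [0, 0, -0.157], 0],
    [[0, 0, 2], [0, 0, -0.157], 0],
    [[0, 0, 2], [0, 0, -0.157], 0],
    [[0, 0, 4], [0, 0, 0], 0],
    [[0, 0, 3], [0, 0, 0], 0],
    [[0, 0, 2], [0, 0, 0], 0],
    [[0, 0, 1], [0, 0, 0], 0],
    [[0, 0, 0.7], [0, 0, 0], 0],
    [[0, 0, 0], [0, 0, 0], 0],
    [[0, 0, 0], [0, 0, 0], 255],
    [[0, 0, 0], [0, 0, 0], 255],
    [[0, 0, 0], [0, 0, 0], 255],
    [[0, 0, 0], [0, 0, 0], 255],
    [[0, 0, 0], [0, 0, 0], 255],
    [[0, 0, 0], [0, 0, 0], 255],
    [[0, 0, 0], [0, 0, 0], 255],
    [[0, 0, 0], [0, 0, 0], 255]
  ]
}}

```text
t: 12.55
tool_pos: [0.4482, 0.0178, 0.035]
orientation: [[0.708, 0.707, -0.0], [0.707, -0.708, 0.0], [-0.0, -0.0, -1.0]]
ft_force: [-0.1, 0.7, 0.2]
opening: 0.0249
gripper_force: 25.0
```

{"name": "jog_arm", "arguments": {
  "plan": [
    [[0, 0, -2], [0, 0, 0], 255],
    [[0, 0, -4], [0, 0, 0], 255],
    [[0, 0, -5], [0, 0, 0], 255],
    [[0, 0, -5], [0, 0, 0], 255],
    [[2, 0, -1.5], [0, 0, 0], 255],
    [[4, 0.4, 0], [0, 0, 0], 255],
    [[5, 0.4, 0], [0, 0, 0], 255],
    [[5, 0.4, 0], [0, 0, 0], 255],
    [[5, 0.2, 0], [0, 0, 0], 255],
    [[3.6, 0, 0], [0, 0, 0], 255],
    [[2, 0, 0], [0, 0, 0], 255],
    [[0, 0, 0], [0, 0, 0], 255],
    [[0, 0, 4], [0, 0, 0], 255],
    [[0, 0, 4], [0, 0, 0], 255],
    [[0, 0, 3], [0, 0, 0], 255],
    [[0, 0, 2], [0, 0, 0], 255],
    [[0, 0, 0], [0, 0, 0], 255]
  ]
}}

```text
t: 14.68
tool_pos: [0.6451, 0.1951, 0.0788]
orientation: [[0.708, 0.706, -0.003], [0.706, -0.708, -0.001], [-0.002, -0.001, -1.0]]
ft_force: [0.4, 0.6, -0.3]
opening: 0.0246
gripper_force: 25.0
```

{"name": "jog_arm", "arguments": {
  "plan": [
    [[0, 0, 2], [0, 0, 0], 255],
    [[0, 0, 1], [0, 0, 0], 255],
    [[0, 0, 0.5], [0, 0, 0], 255],
    [[0, 0, 0.4], [0, 0, 0], 255],
    [[0, 0, 0], [0, 0, 0], 255],
    [[0, 0, 0], [0, 0, 0], 255]
  ]
}}

```text
t: 15.42
tool_pos: [0.6466, 0.1959, 0.0413]
orientation: [[0.707, 0.707, 0.001], [0.707, -0.707, 0.0], [0.0, 0.0, -1.0]]
ft_force: [0.9, 0.7, -1.0]
opening: 0.0247
gripper_force: 25.0
```

{"name": "jog_arm", "arguments": {
  "plan": [
    [[0, 0, 0.2], [0, 0, 0], 255],
    [[0, 0, 0], [0, 0, 0], 255],
    [[0, 0, 0], [0, 0, 0], 0],
    [[0, 0, 0], [0, 0, 0], 0],
    [[0, 0, 0], [0, 0, 0], 0],
    [[0, 0, 0], [0, 0, 0], 0],
    [[0, 0, 0], [0, 0, 0], 0],
    [[0, 0, -1], [0, 0, 0], 0],
    [[0, 0, -4], [0, 0, 0], 0],
    [[0, 0, -5], [0, 0, 0], 0],
    [[0, 0, -5], [0, 0, 0], 0],
    [[0, 0, -3], [0, 0, 0], 0],
    [[0, 0, 0], [0, 0, 0], 0]
  ]
}}

```text
t: 17.05
tool_pos: [0.6479, 0.1963, 0.2226]
orientation: [[0.707, 0.707, 0.006], [0.707, -0.707, 0.002], [0.005, 0.003, -1.0]]
ft_force: [-0.0, 0.3, -0.2]
opening: 0.0921
gripper_force: 0.0
```

```bash
python3 - <<'E'
from h import *
from workcell import capture
b=capture('side')[130:290,150:350]
cv2.imwrite('pics/g4.png',cv2.resize(b[:,:,::-1],None,fx=3.5,fy=3.5,interpolation=cv2.INTER_CUBIC))
E
```

```text
(no output)
```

View pics/g4.png

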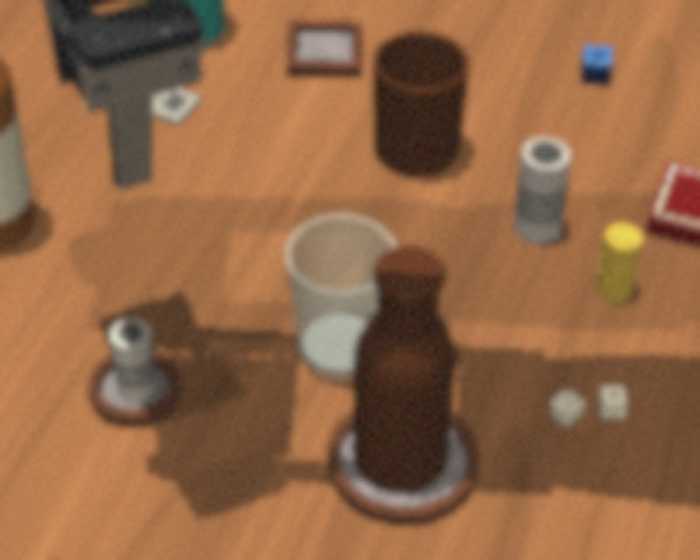

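Shaper stands in its tray at (132,370) and the bottle at (403,430); the glass and cup are unmoved. Chalk is next.

{"name": "jog_arm", "arguments": {
  "plan": [
    [[-3, 1, 0], [0, 0, 0], 0],
    [[-4.5, 1.6, 0], [0, 0, 0], 0],
    [[-4.5, 1.6, 0], [0, 0, 0], 0],
    [[-4.5, 1.6, 0], [0, 0, 0], 0],
    [[-4.5, 1.6, 0], [0, 0, 0], 0],
    [[-4.5, 1.6, 0], [0, 0, 0], 0],
    [[-4.5, 1.6, 0], [0, 0, 0], 0],
    [[-4.5, 1.6, 0], [0, 0, 0], 0],
    [[-4.5, 1.6, 0], [0, 0, 0], 0],
    [[-3.7, 1.2, 0], [0, 0, 0], 0],
    [[-2.5, 0.6, 0], [0, 0, 0], 0],
    [[0, 0, 2], [0, 0, 0.14], 0],
    [[0, 0, 2], [0, 0, 0.14], 0],
    [[0, 0, 3], [0, 0, 0.14], 0],
    [[0, 0, 3], [0, 0, 0.14], 0],
    [[0, 0, 0], [0, 0, 0], 0],
    [[0, 0, 0], [0, 0, 0], 0]
  ]
}}

```text
t: 19.23
tool_pos: [0.4367, -0.2339, 0.1191]
orientation: [[0.974, 0.226, -0.001], [0.226, -0.974, 0.0], [-0.001, -0.0, -1.0]]
ft_force: [0.4, 0.5, 0.2]
opening: 0.0917
gripper_force: 0.0
```

```bash
python3 - <<'E'
from h import *
from workcell import capture,sense
s=sense();print(s['tool_pos'],s['orientation'][:2])
d=np.array([.4385,-.234])-s['tool_pos'][:2];R=np.array(s['orientation'])[:2,:2];print('tool cm',d@R*100, 'yaw',np.degrees(np.arctan2(R[1,0],R[0,0])))
a=capture('side')[110:190,270:380];cv2.imwrite('pics/g5.png',cv2.resize(a[:,:,::-1],None,fx=6,fy=6,interpolation=cv2.INTER_CUBIC))
E
```

```text
[ 0.43665605 -0.23388224  0.11912285] [[ 9.74157342e-01  2.25869621e-01 -6.22723241e-04]
 [ 2.25869850e-01 -9.74157434e-01  3.24575135e-04]]
tool cm [0.17696978 0.05312052] yaw 13.05403561215446
```

View pics/g5.png

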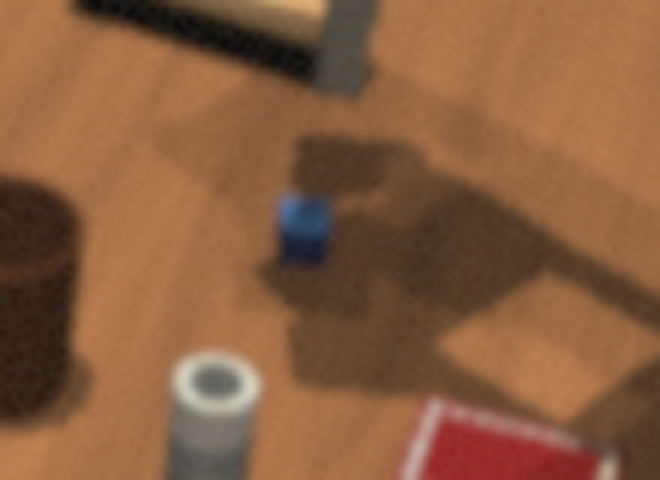

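Chalk at (305,230) lies between the shadows of the two fingers. I go down and grip.

{"name": "jog_arm", "arguments": {
  "plan": [
    [[0.2, 0, 3], [0, 0, 0], 0],
    [[0, 0, 3], [0, 0, 0], 0],
    [[0, 0, 2], [0, 0, 0], 0],
    [[0, 0, 1.2], [0, 0, 0], 0],
    [[0, 0, 0.7], [0, 0, 0], 0],
    [[0, 0, 0], [0, 0, 0], 0],
    [[0, 0, 0], [0, 0, 0], 255],
    [[0, 0, 0], [0, 0, 0], 255],
    [[0, 0, 0], [0, 0, 0], 255],
    [[0, 0, 0], [0, 0, 0], 255],
    [[0, 0, 0], [0, 0, 0], 255],
    [[0, 0, 0], [0, 0, 0], 255],
    [[0, 0, 0], [0, 0, 0], 255],
    [[0, 0, 0], [0, 0, 0], 255],
    [[0, 0, 0], [0, 0, 0], 255]
  ],
  "newtons": 15
}}

```text
t: 21.15
tool_pos: [0.4387, -0.2335, 0.02]
orientation: [[0.975, 0.223, -0.0], [0.223, -0.975, 0.0], [-0.0, -0.0, -1.0]]
ft_force: [-0.1, 0.0, 1.1]
opening: 0.004
gripper_force: 0.0
```

{"name": "jog_arm", "arguments": {
  "plan": [
    [[0, 0, -1], [0, 0, 0], 0],
    [[0, 0, -4], [0, 0, 0], 0],
    [[0, 0, -5], [0, 0, 0], 0],
    [[0, 0, -5], [0, 0, 0], 0],
    [[-4, 4, -3], [0, 0, 0], 0],
    [[-4, 4, 0], [0, 0, 0], 0],
    [[0, 5, 0], [0, 0, 0], 0],
    [[0, 5, 0], [0, 0, 0], 0],
    [[0, 0, 0], [0, 0, 0], 0]
  ]
}}

```text
t: 22.28
tool_pos: [0.4018, -0.4284, 0.1997]
orientation: [[0.975, 0.221, 0.001], [0.221, -0.975, -0.001], [0.001, 0.001, -1.0]]
ft_force: [-0.2, 0.9, 0.3]
opening: 0.0909
gripper_force: 0.0
```

```bash
python3 - <<'E'
from h import *
from workcell import capture,sense
from scipy import ndimage as N
for c in('top','side'):
    im=capture(c);np.save(f'pics/{c}1.npy',im)
    h=cv2.cvtColor(im,cv2.COLOR_RGB2HSV);m=(h[...,0]>98)&(h[...,0]<125)&(h[...,1]>110)&(h[...,2]>50)
    l,n=N.label(m)
    for i in range(1,n+1):
        k=l==i
        if k.sum()>6: y,x=N.center_of_mass(k);print(c,(x,y),k.sum(),w(c,[x,y],.02)*1000,h[k].mean(0).round())
a=np.load('pics/top1.npy')[180:320,220:400];b=np.load('pics/side1.npy')[80:220,250:400]
cv2.imwrite('pics/g6.png',cv2.resize(np.hstack([a,b])[:,:,::-1],None,fx=2.4,fy=2.4,interpolation=cv2.INTER_CUBIC))
E
```

```text
top (np.float64(440.26943005181346), np.float64(108.82901554404145)) 386 [[ 863.71267984 -558.82078734]] [119. 144. 136.]
side (np.float64(223.67021276595744), np.float64(58.77127659574468)) 188 [[ 867.54558268 -583.61473286]] [115. 160. 126.]
side (np.float64(320.2631578947368), np.float64(146.8684210526316)) 38 [[ 436.03589989 -228.28123097]] [107. 131. 145.]
```

View pics/g6.png

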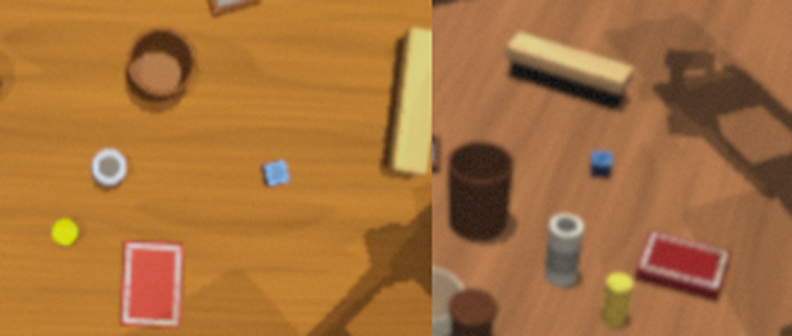

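Chalk still lies at crop (277,172) top and (600,163) side, upright; the dice cup and brush are untouched. I compare before and after precisely.

```bash
python3 - <<'E'
from h import *
from scipy import ndimage as N
for c,sd,box in(('top',(524,392),(320,236,352,266)),('side',(501,228),(305,130,338,162))):
    for k in(0,1):
        im=np.load(f'pics/{c}{k}.npy').astype(int);x0,y0,x1,y1=box;q=im[y0:y1,x0:x1]
        m=(q[...,2]>q[...,0]+15);l,n=N.label(m);j=np.argmax(N.sum(m,l,range(1,n+1)))+1
        y,x=N.center_of_mass(l==j);ct=cv2.findContours((l==j).astype(np.uint8),0,1)[0][0].reshape(-1,2)+[x0,y0]
        r=cv2.minAreaRect((w(c,ct,.023)*1000).astype(np.float32))
        print(c,k,round(x+x0,2),round(y+y0,2),(l==j).sum(),np.round(w(c,[x+x0,y+y0],.023)*1000,1),np.round(r[0],1),np.round(r[1],1),round(r[2],1))
E
```

```text
top 0 334.56 251.76 79 [[ 439.4 -233.8]] [ 439.5 -233.7] [21.9 24. ] 15.3
top 1 334.56 251.76 79 [[ 439.4 -233.8]] [ 439.5 -233.7] [21.9 24. ] 15.3
side 0 320.3 146.72 64 [[ 435.5 -225.2]] [ 434.3 -222.7] [19.4 40.3] 14.1
side 1 320.34 146.69 62 [[ 435.4 -225.4]] [ 434.7 -224.4] [19.4 36.9] 14.1
```

```bash
python3 - <<'E'
from h import *
for n,x,y,z0 in(('g2 seen (220,138)',.635,-.011,.1676),('g3 seen (264,225)',.460,.191,.1443)):
    for dz in(.011,0,-.011,-.02): print(n,dz,p('side',[[x,y+.02,z0-dz],[x,y+.038,z0-dz]]).round(1).tolist())
E
```

```text
g2 seen (220,138) 0.011 [[220.4, 142.5], [217.5, 147.0]]
g2 seen (220,138) 0 [[220.3, 138.9], [217.4, 143.4]]
g2 seen (220,138) -0.011 [[220.2, 135.1], [217.2, 139.6]]
g2 seen (220,138) -0.02 [[220.0, 132.0], [217.1, 136.5]]
g3 seen (264,225) 0.011 [[263.1, 228.5], [260.2, 234.8]]
g3 seen (264,225) 0 [[263.2, 224.9], [260.4, 231.2]]
g3 seen (264,225) -0.011 [[263.4, 221.2], [260.5, 227.5]]
g3 seen (264,225) -0.02 [[263.6, 218.2], [260.7, 224.5]]
```

The fingertips appear to sit 10–20 mm higher than the tool frame says: the gripper closed above the chalk without touching it. I measure this by touching the counter gently with closed fingers on a free spot.

{"name": "jog_arm", "arguments": {
  "plan": [
    [[-1, 2, 4], [0, 0, 0], 255],
    [[0, 0, 4], [0, 0, 0], 255],
    [[0, 0, 4], [0, 0, 0], 255],
    [[0, 0, 4], [0, 0, 0], 255],
    [[0, 0, 1], [0, 0, 0], 255],
    [[0, 0, 0.5], [0, 0, 0], 255],
    [[0, 0, 0.3], [0, 0, 0], 255],
    [[0, 0, 0.2], [0, 0, 0], 255],
    [[0, 0, 0], [0, 0, 0], 255],
    [[0, 0, 0], [0, 0, 0], 255]
  ]
}}

```text
t: 23.62
tool_pos: [0.3964, -0.4476, 0.0196]
orientation: [[0.975, 0.223, 0.0], [0.223, -0.975, -0.0], [0.0, 0.0, -1.0]]
ft_force: [-0.4, -0.6, -0.8]
opening: 0.0005
gripper_force: 0.0
```

{"name": "jog_arm", "arguments": {
  "plan": [
    [[0, 0, 0.2], [0, 0, 0], 255],
    [[0, 0, 0.2], [0, 0, 0], 255],
    [[0, 0, 0], [0, 0, 0], 255]
  ]
}}

```text
t: 24.0
tool_pos: [0.3961, -0.4472, 0.015]
orientation: [[0.975, 0.223, -0.0], [0.223, -0.975, 0.0], [-0.0, -0.0, -1.0]]
ft_force: [0.0, 0.4, 0.5]
opening: 0.0006
gripper_force: 0.0
```

{"name": "jog_arm", "arguments": {
  "plan": [
    [[0, 0, 0.2], [0, 0, 0], 255],
    [[0, 0, 0.2], [0, 0, 0], 255],
    [[0, 0, 0], [0, 0, 0], 255]
  ]
}}

```text
t: 24.38
tool_pos: [0.3962, -0.4473, 0.011]
orientation: [[0.975, 0.223, -0.0], [0.223, -0.975, 0.0], [-0.0, -0.0, -1.0]]
ft_force: [0.1, 0.2, -0.1]
opening: 0.0004
gripper_force: 0.0
```

{"name": "jog_arm", "arguments": {
  "plan": [
    [[0, 0, 0.2], [0, 0, 0], 255],
    [[0, 0, 0.2], [0, 0, 0], 255],
    [[0, 0, 0], [0, 0, 0], 255]
  ]
}}

```text
t: 24.75
tool_pos: [0.3962, -0.4473, 0.0071]
orientation: [[0.975, 0.223, -0.0], [0.223, -0.975, 0.0], [-0.0, -0.0, -1.0]]
ft_force: [-0.5, -0.2, -1.0]
opening: 0.0007
gripper_force: 0.0
```

{"name": "jog_arm", "arguments": {
  "plan": [
    [[0, 0, 0.2], [0, 0, 0], 255],
    [[0, 0, 0.1], [0, 0, 0], 255],
    [[0, 0, 0], [0, 0, 0], 255]
  ]
}}

```text
t: 25.12
tool_pos: [0.3962, -0.4473, 0.0042]
orientation: [[0.975, 0.223, -0.0], [0.223, -0.975, 0.0], [-0.0, -0.0, -1.0]]
ft_force: [-0.1, -0.2, -0.7]
opening: 0.0003
gripper_force: 0.0
```

{"name": "jog_arm", "arguments": {
  "plan": [
    [[0, 0, 0.2], [0, 0, 0], 255],
    [[0, 0, 0.2], [0, 0, 0], 255],
    [[0, 0, 0], [0, 0, 0], 255]
  ]
}}

```text
t: 25.5
tool_pos: [0.3962, -0.4473, 0.0]
orientation: [[0.975, 0.223, -0.0], [0.223, -0.975, 0.0], [-0.0, -0.0, -1.0]]
ft_force: [1.3, -0.1, -0.9]
opening: 0.0005
gripper_force: 0.0
```

{"name": "jog_arm", "arguments": {
  "plan": [
    [[0, 0, 0.2], [0, 0, 0], 255],
    [[0, 0, 0.1], [0, 0, 0], 255],
    [[0, 0, 0], [0, 0, 0], 255]
  ]
}}

```text
t: 25.88
tool_pos: [0.3962, -0.4473, -0.0029]
orientation: [[0.975, 0.223, -0.0], [0.223, -0.975, 0.0], [-0.0, -0.0, -1.0]]
ft_force: [-0.6, 0.5, -0.2]
opening: 0.0005
gripper_force: 0.0
```

{"name": "jog_arm", "arguments": {
  "plan": [
    [[0, 0, 0.2], [0, 0, 0], 255],
    [[0, 0, 0], [0, 0, 0], 255]
  ]
}}

```text
t: 26.12
tool_pos: [0.3962, -0.4473, -0.0049]
orientation: [[0.975, 0.223, -0.0], [0.223, -0.975, 0.0], [-0.0, -0.0, -1.0]]
ft_force: [0.1, 0.0, -0.1]
opening: 0.0006
gripper_force: 0.0
```

{"name": "jog_arm", "arguments": {
  "plan": [
    [[0, 0, 0.2], [0, 0, 0], 255],
    [[0, 0, 0], [0, 0, 0], 255]
  ]
}}

```text
t: 26.38
tool_pos: [0.3962, -0.4473, -0.0069]
orientation: [[0.975, 0.223, -0.0], [0.223, -0.975, 0.0], [-0.0, -0.0, -1.0]]
ft_force: [-0.2, -0.7, 0.1]
opening: 0.0005
gripper_force: 0.0
```

{"name": "jog_arm", "arguments": {
  "plan": [
    [[0, 0, 0.2], [0, 0, 0], 255],
    [[0, 0, 0], [0, 0, 0], 255]
  ]
}}

```text
t: 26.62
tool_pos: [0.3962, -0.4473, -0.0089]
orientation: [[0.975, 0.223, -0.0], [0.223, -0.975, 0.0], [-0.0, -0.0, -1.0]]
ft_force: [-0.4, 0.4, -0.1]
opening: 0.0004
gripper_force: 0.0
```

{"name": "jog_arm", "arguments": {
  "plan": [
    [[0, 0, 0.2], [0, 0, 0], 255],
    [[0, 0, 0], [0, 0, 0], 255]
  ]
}}

```text
t: 26.88
tool_pos: [0.3962, -0.4473, -0.0109]
orientation: [[0.975, 0.223, -0.0], [0.223, -0.975, 0.0], [-0.0, -0.0, -1.0]]
ft_force: [1.0, 0.3, -0.4]
opening: 0.0006
gripper_force: 0.0
```

```bash
python3 - <<'E'
from h import *
from workcell import capture,sense
s=sense();print(s['joint_pos'],s['tau'],s['ft_force'])
im=capture('side');t=p('side',[[*s['tool_pos'][:2],0],[*s['tool_pos'][:2],.02]]);print(t)
x,y=t[0].astype(int);x0,y0=max(x-55,0),max(y-60,0);a=im[y0:y0+90,x0:x0+110];print(x0,y0)
cv2.imwrite('pics/g7.png',cv2.resize(a[:,:,::-1],None,fx=6,fy=6,interpolation=cv2.INTER_CUBIC))
E
```

```text
[-8.48388282e-01  5.83000728e-01  1.83145111e+00  5.14812690e-06
  7.27404690e-01  4.97559754e-01] [ 1.01798356e-03 -6.34811997e+01 -2.22872168e+01  4.93002031e-02
 -5.65231196e-02  1.67643329e-04] [ 1.00868538  0.26900617 -0.41729934]
[[349.22656373 112.78399858]
 [350.22378915 107.3702992 ]]
294 52
```

View pics/g7.png

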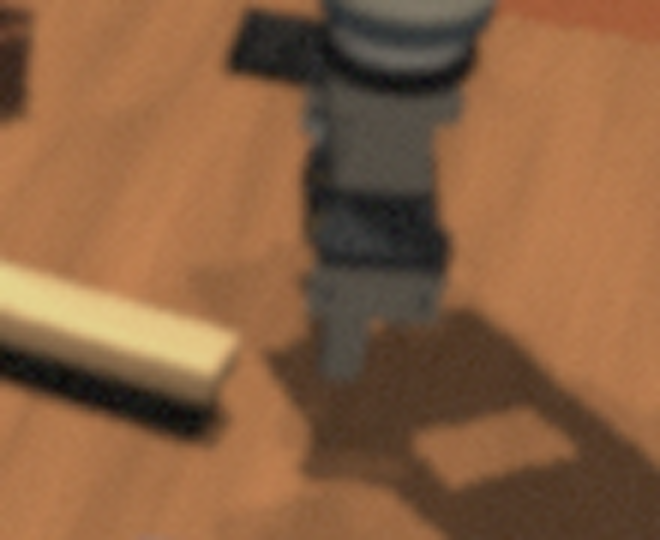

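Side crop: the closed fingertip at (342,378) is still slightly above the counter. I continue down.

{"name": "jog_arm", "arguments": {
  "plan": [
    [[0, 0, 0.2], [0, 0, 0], 255],
    [[0, 0, 0], [0, 0, 0], 255]
  ]
}}

```text
t: 27.18
tool_pos: [0.3964, -0.4475, -0.0112]
orientation: [[0.975, 0.223, 0.0], [0.223, -0.975, -0.0], [0.0, 0.0, -1.0]]
ft_force: [-2.7, 4.0, 17.3]
opening: 0.0006
gripper_force: 8.8
```

{"name": "jog_arm", "arguments": {
  "plan": [
    [[0, 0, 0.2], [0, 0, 0], 255],
    [[0, 0, 0], [0, 0, 0], 255]
  ]
}}

```text
t: 27.42
tool_pos: [0.3964, -0.4475, -0.0113]
orientation: [[0.975, 0.223, 0.0], [0.223, -0.975, -0.0], [0.0, 0.0, -1.0]]
ft_force: [-8.5, 9.7, 39.7]
opening: 0.0005
gripper_force: 20.1
```

Contact is at TCP z = −0.011, so the tips sit 11 mm above the reported TCP. I retry the chalk at TCP z ≈ −0.001, which puts the tips 10 mm up.

{"name": "jog_arm", "arguments": {
  "plan": [
    [[0, 0, -1], [0, 0, 0], 255],
    [[0, 0, -3], [0, 0, 0], 0],
    [[0, 0, -4], [0, 0, 0], 0],
    [[0, 0, -4], [0, 0, 0], 0],
    [[1.5, -3, 0], [0, 0, 0], 0],
    [[2, -4.5, 0], [0, 0, 0], 0],
    [[2, -4.5, 0], [0, 0, 0], 0],
    [[2, -4.5, 0], [0, 0, 0], 0],
    [[1.4, -3.4, 0], [0, 0, 0], 0],
    [[0, 0, 0], [0, 0, 0], 0],
    [[0, 0, 0], [0, 0, 0], 0]
  ]
}}

```text
t: 28.8
tool_pos: [0.439, -0.2341, 0.1054]
orientation: [[0.975, 0.224, 0.0], [0.224, -0.975, -0.001], [0.0, 0.001, -1.0]]
ft_force: [-0.7, -0.3, -0.6]
opening: 0.0921
gripper_force: 0.0
```

{"name": "jog_arm", "arguments": {
  "plan": [
    [[0, 0, 4], [0, 0, 0], 0],
    [[0, 0, 3], [0, 0, 0], 0],
    [[0, 0, 2], [0, 0, 0], 0],
    [[0, 0, 1], [0, 0, 0], 0],
    [[0, 0, 0.6], [0, 0, 0], 0],
    [[0, 0, 0], [0, 0, 0], 0],
    [[0, 0, 0], [0, 0, 0], 255],
    [[0, 0, 0], [0, 0, 0], 255],
    [[0, 0, 0], [0, 0, 0], 255],
    [[0, 0, 0], [0, 0, 0], 255],
    [[0, 0, 0], [0, 0, 0], 255],
    [[0, 0, 0], [0, 0, 0], 255],
    [[0, 0, 0], [0, 0, 0], 255],
    [[0, 0, 0], [0, 0, 0], 255]
  ],
  "newtons": 15
}}

```text
t: 30.55
tool_pos: [0.4387, -0.2336, -0.0008]
orientation: [[0.975, 0.223, -0.0], [0.223, -0.975, 0.0], [-0.0, -0.0, -1.0]]
ft_force: [0.6, 0.4, 0.1]
opening: 0.0227
gripper_force: 15.0
```

{"name": "jog_arm", "arguments": {
  "plan": [
    [[0, 0, -2], [0, 0, 0], 255],
    [[0, 0, -4], [0, 0, 0], 255],
    [[0, 0, -5], [0, 0, 0], 255],
    [[2, 0, -4], [0, 0, 0], 255],
    [[4, 0, 0], [0, 0, 0], 255],
    [[5, 0.1, 0], [0, 0, 0], 255],
    [[5, 0.1, 0], [0, 0, 0], 255],
    [[4, 0.1, 0], [0, 0, 0], 255],
    [[2, 0, 0], [0, 0, 0], 255],
    [[0, 0, 0], [0, 0, -0.14], 255],
    [[0, 0, 2], [0, 0, 0], 255],
    [[0, 0, 4], [0, 0, 0], 255],
    [[0, 0, 3], [0, 0, 0], 255],
    [[0, 0, 2], [0, 0, 0], 255],
    [[0, 0, 0], [0, 0, 0], 255],
    [[0, 0, 0], [0, 0, 0], 255]
  ]
}}

```text
t: 32.55
tool_pos: [0.6545, -0.1877, 0.0401]
orientation: [[0.934, 0.356, 0.001], [0.356, -0.934, -0.0], [0.001, 0.001, -1.0]]
ft_force: [0.6, 0.4, -0.2]
opening: 0.0228
gripper_force: 15.0
```

{"name": "jog_arm", "arguments": {
  "plan": [
    [[0, 0, 1.8], [0, 0, 0], 255],
    [[0, 0, 1], [0, 0, 0], 255],
    [[0, 0, 0.5], [0, 0, 0], 255],
    [[0, 0, 0.3], [0, 0, 0], 255],
    [[0, 0, 0], [0, 0, 0], 255],
    [[0, 0, 0], [0, 0, 0], 255]
  ]
}}

```text
t: 33.3
tool_pos: [0.654, -0.1875, 0.0034]
orientation: [[0.934, 0.357, 0.0], [0.357, -0.934, -0.0], [0.0, 0.0, -1.0]]
ft_force: [1.5, 0.0, -0.2]
opening: 0.0227
gripper_force: 15.0
```

{"name": "jog_arm", "arguments": {
  "plan": [
    [[0, 0, 0], [0, 0, 0], 0],
    [[0, 0, 0], [0, 0, 0], 0],
    [[0, 0, 0], [0, 0, 0], 0],
    [[0, 0, 0], [0, 0, 0], 0],
    [[0, 0, 0], [0, 0, 0], 0],
    [[0, 0, -1], [0, 0, 0], 0],
    [[0, 0, -4], [0, 0, 0], 0],
    [[0, 0, -5], [0, 0, 0], 0],
    [[0, 0, -5], [0, 0, 0], 0],
    [[-3, 2, 0], [0, 0, 0], 0],
    [[-4.5, 3.2, 0], [0, 0, 0], 0],
    [[-4.5, 3.2, 0], [0, 0, 0], 0],
    [[-4.5, 3.2, 0], [0, 0, 0], 0],
    [[-3, 2.2, 0], [0, 0, 0], 0],
    [[0, 0, 0], [0, 0, 0.174], 0],
    [[0, 0, 0], [0, 0, 0.174], 0],
    [[0, 0, 0], [0, 0, 0.174], 0],
    [[0, 0, 0], [0, 0, 0], 0],
    [[0, 0, 0], [0, 0, 0], 0]
  ]
}}

```text
t: 35.67
tool_pos: [0.521, -0.3859, 0.1537]
orientation: [[0.988, -0.153, 0.0], [-0.153, -0.988, -0.0], [0.0, 0.0, -1.0]]
ft_force: [-0.6, -0.7, 0.6]
opening: 0.092
gripper_force: 0.0
```

```bash
python3 - <<'E'
from h import *
from workcell import capture,sense
s=sense();d=np.array([.5215,-.386])-s['tool_pos'][:2];R=np.array(s['orientation'])[:2,:2];print('tool cm',d@R*100, 'yaw',np.degrees(np.arctan2(R[1,0],R[0,0])))
a=capture('side')[90:250,150:350]
cv2.imwrite('pics/g8.png',cv2.resize(a[:,:,::-1],None,fx=3.5,fy=3.5,interpolation=cv2.INTER_CUBIC))
E
```

```text
tool cm [ 0.05537444 -0.00061968] yaw -8.784217677448742
```

View pics/g8.png

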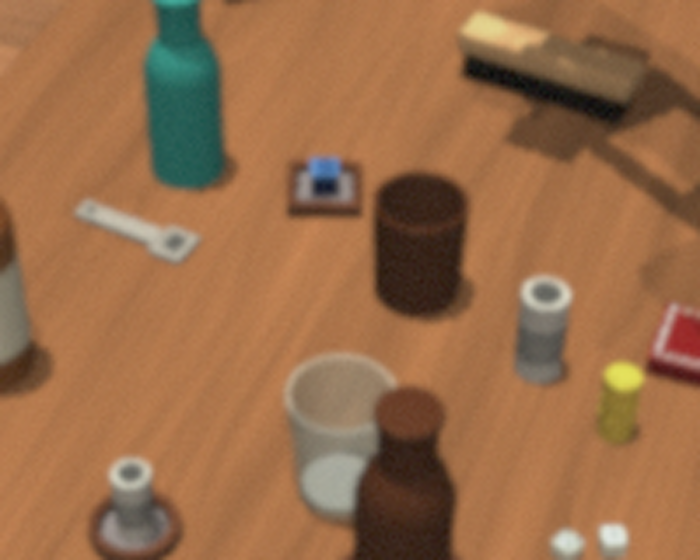

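Chalk sits in its tray with the light face up, at (325,178), and nothing else has moved. Brush now.

{"name": "jog_arm", "arguments": {
  "plan": [
    [[0, 0, 4], [0, 0, 0], 0],
    [[0, 0, 5], [0, 0, 0], 0],
    [[0, 0, 3], [0, 0, 0], 0],
    [[0, 0, 1.2], [0, 0, 0], 0],
    [[0, 0, 0.8], [0, 0, 0], 0],
    [[0, 0, 0], [0, 0, 0], 0],
    [[0, 0, 0], [0, 0, 0], 255],
    [[0, 0, 0], [0, 0, 0], 255],
    [[0, 0, 0], [0, 0, 0], 255],
    [[0, 0, 0], [0, 0, 0], 255],
    [[0, 0, 0], [0, 0, 0], 255],
    [[0, 0, 0], [0, 0, 0], 255],
    [[0, 0, 0], [0, 0, 0], 255],
    [[0, 0, 0], [0, 0, 0], 255]
  ],
  "newtons": 35
}}

```text
t: 37.48
tool_pos: [0.5209, -0.386, 0.0133]
orientation: [[0.988, -0.157, 0.0], [-0.157, -0.988, -0.0], [0.0, 0.0, -1.0]]
ft_force: [0.0, -0.4, -0.4]
opening: 0.0377
gripper_force: 35.0
```

{"name": "jog_arm", "arguments": {
  "plan": [
    [[0, 0, -2], [0, 0, 0], 255],
    [[0, 0, -4], [0, 0, 0], 255],
    [[0, 0, -5], [0, 0, 0], 255],
    [[0, 0, -5], [0, 0, -0.03], 255],
    [[0, 0, -4], [0, 0, -0.04], 255],
    [[0, 0, -2], [0, 0, 0], 255],
    [[0, -2, 0], [0, 0, 0], 255],
    [[0, -4, 0], [0, 0, 0], 255],
    [[0, -4.5, 0], [0, 0, 0], 255],
    [[0, -4.5, 0], [0, 0, 0], 255],
    [[0, -4.5, 0], [0, 0, 0], 255],
    [[0, -4.5, 0], [0, 0, 0], 255],
    [[0, -4.5, 0], [0, 0, 0], 255],
    [[0, -4.5, 0], [0, 0, 0], 255],
    [[0, -4.5, 0], [0, 0, 0], 255],
    [[0, -4.5, 0], [0, 0, 0], 255],
    [[0, -4.5, 0], [0, 0, 0], 255]
  ]
}}

```text
t: 39.6
tool_pos: [0.5595, 0.0797, 0.2322]
orientation: [[0.996, -0.087, -0.002], [-0.087, -0.996, 0.0], [-0.002, 0.0, -1.0]]
ft_force: [0.3, -0.8, -2.4]
opening: 0.0375
gripper_force: 35.0
```

{"name": "jog_arm", "arguments": {
  "plan": [
    [[-0.8, -4.5, 0], [0, 0, 0], 255],
    [[-0.8, -4.5, 0], [0, 0, 0], 255],
    [[-0.8, -4.5, 0], [0, 0, 0], 255],
    [[-0.8, -4.5, 0], [0, 0, 0], 255],
    [[-0.8, -4.5, 0], [0, 0, 0], 255],
    [[-0.6, -4, 0], [0, 0, 0], 255],
    [[-0.2, -2.6, 0], [0, 0, 0], 255],
    [[0, -1, 0], [0, 0, 0], 255],
    [[0, 0, 0], [0, 0, 0], 255],
    [[0, 0, 0], [0, 0, 0], 255]
  ]
}}

```text
t: 40.85
tool_pos: [0.5399, 0.3801, 0.2332]
orientation: [[0.996, -0.088, -0.0], [-0.088, -0.996, -0.001], [-0.0, 0.001, -1.0]]
ft_force: [0.1, -0.4, -2.0]
opening: 0.0377
gripper_force: 35.0
```

{"name": "jog_arm", "arguments": {
  "plan": [
    [[0, -0.6, 3], [0, 0, 0], 255],
    [[0, 0, 5], [0, 0, 0], 255],
    [[0, 0, 5], [0, 0, 0], 255],
    [[0, 0, 4], [0, 0, 0], 255],
    [[0, 0, 2], [0, 0, 0], 255],
    [[0, 0, 1], [0, 0, 0], 255],
    [[0, 0, 0], [0, 0, 0], 255],
    [[0, 0, 0], [0, 0, 0], 255]
  ]
}}

```text
t: 41.85
tool_pos: [0.5413, 0.3879, 0.0348]
orientation: [[0.996, -0.087, 0.002], [-0.087, -0.996, 0.001], [0.002, -0.002, -1.0]]
ft_force: [-0.1, 0.5, -1.2]
opening: 0.0379
gripper_force: 35.0
```

```bash
python3 - <<'E'
from h import *
from workcell import capture
a=capture('side')[210:384,130:330]
cv2.imwrite('pics/g9.png',cv2.resize(a[:,:,::-1],None,fx=3.4,fy=3.4,interpolation=cv2.INTER_CUBIC))
E
```

```text
(no output)
```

View pics/g9.png

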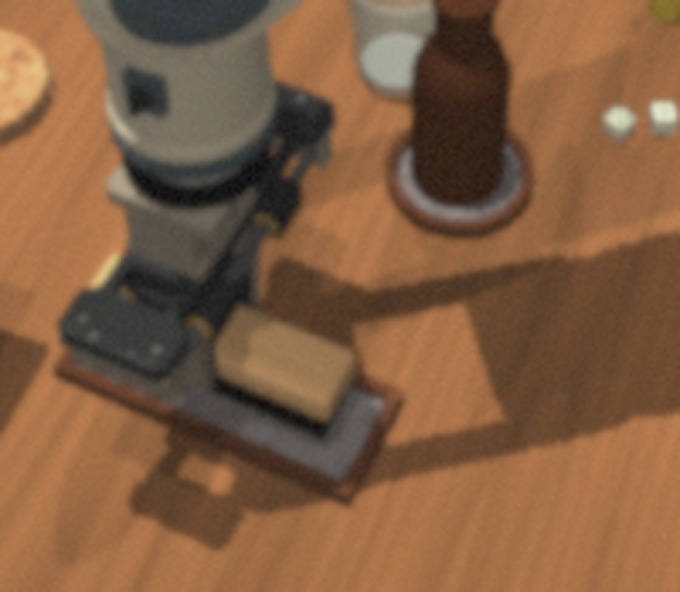

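Brush is aligned along its tray, about 17 mm above the floor, with end (335,375) inside the rim corner (395,400). I lower it the rest.

{"name": "jog_arm", "arguments": {
  "plan": [
    [[0, 0, 0.8], [0, 0, 0], 255],
    [[0, 0, 0.5], [0, 0, 0], 255],
    [[0, 0, 0.3], [0, 0, 0], 255],
    [[0, 0, 0], [0, 0, 0], 255],
    [[0, 0, 0], [0, 0, 0], 255]
  ]
}}

```text
t: 42.52
tool_pos: [0.5402, 0.3873, 0.0173]
orientation: [[0.996, -0.087, -0.0], [-0.087, -0.996, -0.0], [-0.0, 0.0, -1.0]]
ft_force: [-1.5, -1.3, 1.5]
opening: 0.0374
gripper_force: 35.0
```

{"name": "jog_arm", "arguments": {
  "plan": [
    [[0, 0, 0], [0, 0, 0], 0],
    [[0, 0, 0], [0, 0, 0], 0],
    [[0, 0, 0], [0, 0, 0], 0],
    [[0, 0, 0], [0, 0, 0], 0],
    [[0, 0, 0], [0, 0, 0], 0],
    [[0, 0, -1], [0, 0, 0], 0],
    [[0, 0, -4], [0, 0, 0], 0],
    [[0, 0, -5], [0, 0, 0], 0],
    [[0, 0, -5], [0, 0, 0], 0],
    [[0, 0, -5], [0, 0, 0], 0],
    [[0, 0, -4], [0, 0, 0], 0],
    [[0, 4, 0], [0, 0, 0], 0],
    [[0, 5, 0], [0, 0, 0], 0],
    [[0, 5, 0], [0, 0, 0], 0],
    [[0, 5, 0], [0, 0, 0], 0],
    [[0, 5, 0], [0, 0, 0], 0],
    [[0, 5, 0], [0, 0, 0], 0],
    [[0, 5, 0], [0, 0, 0], 0],
    [[0, 5, 0], [0, 0, 0], 0],
    [[0, 5, 0], [0, 0, 0], 0]
  ]
}}

```text
t: 45.02
tool_pos: [0.5017, -0.0526, 0.2582]
orientation: [[0.996, -0.087, 0.001], [-0.087, -0.996, -0.0], [0.001, 0.0, -1.0]]
ft_force: [1.2, -0.5, 0.6]
opening: 0.0922
gripper_force: 0.0
```

{"name": "jog_arm", "arguments": {
  "plan": [
    [[0, 5, 0], [0, 0, 0], 0],
    [[0, 5, 0], [0, 0, 0], 0],
    [[0, 5, 0], [0, 0, 0], 0],
    [[0, 5, 0], [0, 0, 0], 0],
    [[-1, 5, 0], [0, 0, 0], 0],
    [[-2, 5, 0], [0, 0, 0], 0],
    [[-3, 3, 0], [0, 0, 0], 0],
    [[-2, 2, 0], [0, 0, 0], 0],
    [[0, 0, 0], [0, 0, 0], 0],
    [[0, 0, 0], [0, 0, 0], 0]
  ]
}}

```text
t: 46.28
tool_pos: [0.3922, -0.3924, 0.2578]
orientation: [[0.996, -0.087, 0.001], [-0.087, -0.996, -0.0], [0.001, 0.0, -1.0]]
ft_force: [0.2, -0.1, -0.0]
opening: 0.0917
gripper_force: 0.0
```

```bash
python3 - <<'E'
from h import *
from workcell import capture
T=capture('top');Sd=capture('side');np.save('pics/top2.npy',T);np.save('pics/side2.npy',Sd)
print('brush top',*seg('top',T,(np.array(p('top',[[.54,.386,.052]])[0])*S),.052,45))
print('brush side',*seg('side',Sd,(np.array(p('side',[[.54,.386,.052]])[0])*S),.052,45))
T0=np.load('pics/top0.npy')
def shift(cam,A,B,c,r=13):
    x,y=p(cam,[c])[0].astype(int);t=cv2.cvtColor(A,7)[y-r:y+r,x-r:x+r];b=cv2.cvtColor(B,7)[y-r-5:y+r+5,x-r-5:x+r+5]
    m=cv2.matchTemplate(b,t,5);_,v,_,l=cv2.minMaxLoc(m);return (l[0]-5,l[1]-5),round(v,2)
S0=np.load('pics/side0.npy')
print('cup',shift('top',T0,T,[.545,-.099,.05]),shift('side',S0,Sd,[.545,-.099,.05]),'glass',shift('top',T0,T,[.534,.109,.05]))
# expected top pixel vs measured: bottle lip & shaper & chalk
print('chalk',*seg('top',T,p('top',[[.654,-.187,.027]])[0]*S,.027,40))
for n,c in(('lip',[.4604,.1909,.176]),('shaper',[.6466,.196,.059])):
    x,y=p('top',[c])[0];print(n,x,y,*seg('top',T,(x*S+(0 if n=='lip' else 6),y*S),c[2],40))
E
```

```text
brush top [541.5 386.8] [ 36.9 158.5] 84.9
brush side [539.2 388.9] [ 37.7 158. ] 84.8
cup ((0, 0), 1.0) ((0, 0), 0.98) glass ((0, 0), 1.0)
chalk [ 656.  -187.1] [24.5 23.4] 20.9
lip 157.8772489420374 231.67303054601948 [618.8 -13.3] [ 975.1 1426.2] 1.9
shaper 173.9132532357845 165.3734427715946 [640.4 190. ] [43.6 37.6] 35.6
```

Brush and chalk measure within 4 mm of their tray centres and square to them. The cup and glass show no shift. Earlier crops showed the bottle and shaper standing in their trays.

```bash
python3 -c "
from workcell import workorder
print(workorder.sign_off())"
```

```text
the job is handed in; nothing more can be done
None
```

All four accessories are back in their own trays in the order asked, the glass and dice cup haven't moved, and the job was handed in at about 46 s; the sign-off returned no verdict.

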